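# Put the smallest collet away in its caddy

### The arm

A 6-joint arm with a two-finger parallel gripper is mounted at the origin on the work surface. World frame = base frame: x ahead of the robot, y to its left, z up, the work surface at z = 0. Lengths are in m, angles in rad, forces in N, time in s.
With the tool pointing down it reaches from about 0.3 to 0.75 m from the base axis. Payload 8.5 kg.
Tool frame: the origin (TCP) lies at the centre of the arm's flange, where the gripper is bolted on; the fingertips stand 166 mm ahead of it and the grasp point (between the pads) lies 147 mm ahead of it (env.finger_overhang is the distance from the TCP to the fingertips, in m); z points along the fingers, x is the direction in which the jaws open and shut, and the axes are right-handed (so a half turn about z gives the same grasp; the last joint's range is limited). The gripper opens to 88 mm and grips with 3 to 60 N. Pads are 18 mm wide; open, the fingers measure 123 mm over their backs; the gripper's body (75 mm by 187 mm) begins 45 mm behind the grasp point.
Start: joints at [-0.215, 0.381, 1.297, -0, 1.464, -0.215], TCP at [0.55, 0, 0.405] pointing down, gripper open.
Joint ranges: [-3.11, 3.11], [-0.89, 2.33], [0.22, 2.48], [-1.42, 4.56], [0.17, 2.85], [-2.88, 2.88]. Speed limits (rad/s): [2.39, 2.39, 3.14, 3.14, 3.14, 3.14].

### API

Orientations are given as a unit quaternion [w, x, y, z].
In Python, from workcell import env gives the robot as it stands.
- The arm moves only by the tool jog_arm, never from a script. Its argument "steps" is a list of rows, each a list of 2 entries, a list of its own where there are three numbers: the shift along the tool's x, y, z in m, then the turn about the tool's z in rad. In form: [[[dx, dy, dz], roll], ...]. A call has 1 to 20 rows; each row is the pose to reach, as a shift and turn from the pose measured when the call began, along the tool's axes at that moment; what a row does not reach only later rows make up. A row lasts 1/12 s, in which the tool goes at most 41.7 mm and 7.16 degrees, less where a joint would pass 70% of its speed; a pose out of reach is approached as far as the arm can. A call with a gripper value outside its range is refused whole. "fingers" is the closure in counts, from 0 (fully open) to 255 (shut), set as the call begins (left out, the last holds). The fingers move at their own pace and stop on an object; "grip_force" is the grip in N (left out, the last holds). Time passes only in rows, so rows that repeat a pose let the fingers close. It gives the time, the measured TCP pose, the force and the opening at its end, in the units of the state.
- env.get_state(): the state, without advancing time (a new reading comes with each control period).
- env.grab_frame(name): name is "scene" or "side" or "wrist"; returns (picture, depth): 420x560x3 uint8, red, green, blue; 420x560 float32, m along the optical axis (not along the pixel's ray), 0 where there is no reading.
- env.get_calibration(name): a dict with "fx", "fy", "cx", "cy" (pixels), "dist" ([k1, k2, p1, p2, k3] as OpenCV has them; the pictures are not rectified), "view" (4x4, takes a point from world to camera coordinates). Camera axes: x right, y down, z forward; pixel columns grow to the right and rows downward; lengths in m; the calibration is good to about 2 mm. A picture is of the moment at which its call begins: read the wrist's pose just before it. get_calibration takes no time and is no camera call; for the wrist camera it gives the pose at the moment of the call.
- env.finish_job(): hands the job in, once; it reports no verdict.
The state is a dict: "time": time; "q": joint angles; "joint_velocities": joint speeds; "tau": joint torques, N m; "position": TCP position; "tcp_rot": TCP orientation; "ft_force": force on the tool from outside, world axes, zero at the start; "wrist_torque": the same for the moment, N m; "gripper_width": finger opening in m.
Only numpy, scipy, OpenCV 4.12 (cv2) and the standard library are available. Lean on these libraries where they do the work, as an engineer would, in place of code of your own. Each camera call takes 0.05 s, during which the arm holds its last target.

### The job

The smallest collet stands on the bench and belongs at the open corner of the collet caddy, so that the four run from smallest to largest clockwise, seen from above, starting there. The caddy's strips hold the carriers in, so make room by sliding the ones that are in the way along the caddy floor into the empty space, one at a time without lifting them, and press each fully home against the wall at the end of its slide, firmly enough to feel it touch but never hard (about 10 N, at most 25). Then lower the smallest in at the open corner, upright and fully down without dropping it, let go, and leave the screw dish, square, spanner, nut and brass bar where they lie.

Things in the scene. Friction and masses are not known exactly. Their poses are not given: they have to be found in the camera images.
- caddy: Base board of the collet caddy, a shallow square tray on a rubber mat; it never shifts. Origin: centre of its underside, on the bench; z up, x and y along its sides; turned any way round. Its top is the caddy floor, 10 mm above the bench. The frame on it has slotted screw holes and may sit up to 3 mm off-centre in x and in y; that offset is not measured: feel for the walls.
- open_place (a point): Nominal middle of the open corner's place, on the floor at caddy (x, y) = (-28, -28) mm. The frame (rim): rigid walls 12 mm thick, 112.5 mm apart inside, tops 26 mm above the bench; inside are two by two places with 3.5 mm play each way. Clockwise from here, seen from above: (-28, +28), (+28, +28), (+28, -28). Holds the second smallest collet at the start.
- empty_place (a point): Nominal middle of the place that is empty at the start, on the floor at caddy (+28, +28) mm. Aluminium strips 2.5 mm thick on the walls (tops 28.5 mm above the bench) reach 4 mm inwards over the carriers, 2 mm above them, so they cannot lift out. On the -x and -y walls the strips begin 6 mm past the middle, leaving only the (-x, -y) corner open.
- small_chuck (a point): Beech carrier 54.5 x 54.5 x 14 mm, bottom edges chamfered 2.5 mm, upright corners 4 mm, with a chrome collet chuck fixed upright on its middle: a plain cylinder, 20 mm diameter, 14 to 52 mm above the underside; 56 mm high over all. Point: on the axis, 42 mm above the underside, the place to grip (lower, fingertips meet the rim); z up, x and y along the sides. About 160 g. The smallest; alone on the bench.
- second_chuck (a point): Beech carrier 54.5 x 54.5 x 14 mm, bottom edges chamfered 2.5 mm, upright corners 4 mm, with a chrome collet chuck fixed upright on its middle: a plain cylinder, 26 mm diameter, 14 to 52 mm above the underside; 56 mm high over all. Point: on the axis, 42 mm above the underside, the place to grip (lower, fingertips meet the rim); z up, x and y along the sides. About 220 g. Starts in the open corner.
- third_chuck (a point): Beech carrier 54.5 x 54.5 x 14 mm, bottom edges chamfered 2.5 mm, upright corners 4 mm, with a chrome collet chuck fixed upright on its middle: a plain cylinder, 32 mm diameter, 14 to 52 mm above the underside; 56 mm high over all. Point: on the axis, 42 mm above the underside, the place to grip (lower, fingertips meet the rim); z up, x and y along the sides. About 300 g. Starts at caddy (-28, +28).
- largest_chuck (a point): Beech carrier 54.5 x 54.5 x 14 mm, bottom edges chamfered 2.5 mm, upright corners 4 mm, with a chrome collet chuck fixed upright on its middle: a plain cylinder, 38 mm diameter, 14 to 52 mm above the underside; 56 mm high over all. Point: on the axis, 42 mm above the underside, the place to grip (lower, fingertips meet the rim); z up, x and y along the sides. About 380 g. At caddy (+28, -28), to stay.
- dish_mid (a point): White ceramic dish of screws, 90 mm across, 30 mm high; point on its axis 15 mm up. Bystander; stands on the other side of the caddy from the smallest carrier.
- square_mid (a point): Steel try square lying flat: stock 115 x 20 x 16 mm along its x, blade 24 mm wide reaching 160 mm to its +y near its +x end; point in the middle of the stock, 8 mm up. Bystander.
- spanner_grip (a point): Steel open-ended spanner, 170 mm long, lying along its x; point on its handle. Bystander.
- spare_nut_mid (a point): Loose chrome collet nut, a ring 34 mm across, 18 mm high, point at its centre. Bystander.
- setup_bar_mid (a point): Brass set-up bar 100 x 12.7 x 12.7 mm along its x, point at its centre. Bystander.
Not all that is in view belongs to the job. What is shaped like the part that bears second_chuck but pink or turquoise is not meant.

How it is judged:
By the outcome, as a careful person would: the job done as asked, in the order asked, and still so for the second after the job is handed in, with the robot touching nothing.
It also fails if it takes over 64 s, if anything falls off the work surface, if the arm or the gripper's body presses on something with over 40 N, if the wrist force passes 120 N, or if a joint passes its speed limit or range.

## Working session

There is one attempt and no reset: what is moved stays moved. The work goes in short steps, Python scripts to look and compute and a tool call to move; the robot and the scene stay as the last step left them, time stands still between calls to the robot, and variables do not carry over. Pictures are saved under pics/ and viewed, and the job is handed in when it is done.

Besides the shell and the picture viewer there is one more tool, called after ">>>" as name(argument=value, ...) on one line, values as JSON. jog_arm: Moves the arm, as the interface text tells. Its arguments: {"type":"object","properties":{"steps":{"type":"array","items":{"type":"array"}},"fingers":{"type":"number"},"grip_force":{"type":"number"}},"required":["steps"]}

```bash
ls; mkdir -p pics
python3 - <<'E'
from workcell import env
import cv2
print(env.get_state())
for n in ("scene","side","wrist"):
    c=env.get_calibration(n); print(n,c)
    p,d=env.grab_frame(n); cv2.imwrite(f"pics/{n}0.png",p[:,:,::-1])
    import numpy as np; np.savez(f"pics/{n}0.npz",p=p,d=d,view=c["view"])
E
```

```text
pics
{'time': 0.0, 'q': array([-2.15285495e-01,  3.81182275e-01,  1.29826380e+00, -7.81069269e-06,
        1.46363095e+00, -2.15303297e-01]), 'joint_velocities': array([ 5.08698334e-04,  2.43175036e-04, -8.94214775e-04, -1.49609546e-06,
       -7.62806683e-04,  3.01803568e-04]), 'tau': array([-6.18006070e-04, -4.37936819e+01, -2.24552107e+01,  7.13253510e-02,
        3.52583989e-02, -8.49877097e-05]), 'position': array([5.49947517e-01, 1.64508517e-05, 4.04143945e-01]), 'tcp_rot': array([-1.54764434e-04,  9.99999725e-01,  9.32173028e-06, -7.25883290e-04]), 'ft_force': array([0.89450853, 0.42561467, 0.85017533]), 'wrist_torque': array([-0.01554699,  0.02880603,  0.02643996]), 'gripper_width': 0.08811579648140137}
scene {'fx': 440.2655225478378, 'fy': 440.2655225478378, 'cx': 277.46383633867106, 'cy': 217.74733417151737, 'dist': array([-0.05806961,  0.        ,  0.        ,  0.        ,  0.        ]), 'view': array([[ 0.12329161,  0.99230997, -0.01095929, -0.05769837],
       [ 0.71541557, -0.09653087, -0.69199881, -0.33899254],
       [-0.68773523,  0.0774772 , -0.72181544,  1.47140695
[... 349 characters left out ...]
6034473, -0.8744034 ,  0.13988875],
       [ 0.25913627,  0.83516831, -0.4851209 ,  1.01159106],
       [ 0.        ,  0.        ,  0.        ,  1.        ]])}
wrist {'fx': 314.10530436014903, 'fy': 314.10530436014903, 'cx': 282.6397837388798, 'cy': 206.8506445762457, 'dist': array([-0.05059783,  0.        ,  0.        ,  0.        ,  0.        ]), 'view': array([[ 9.99998405e-01, -1.60441073e-04, -1.77903848e-03,
        -5.48331985e-01],
       [ 3.62817893e-04, -9.56953174e-01,  2.90242124e-01,
        -3.96128170e-02],
       [-1.74902328e-03, -2.90242307e-01, -9.56951589e-01,
         3.90731030e-01],
       [ 0.00000000e+00,  0.00000000e+00,  0.00000000e+00,
         1.00000000e+00]])}
```

View pics/scene0.png

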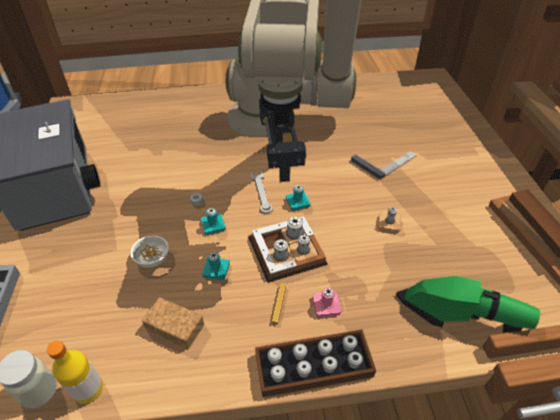

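View pics/side0.png

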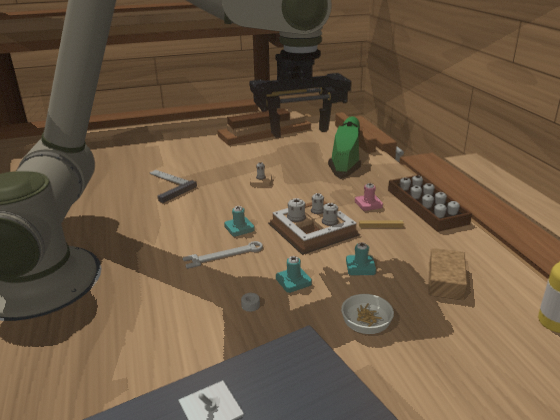

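View pics/wrist0.png

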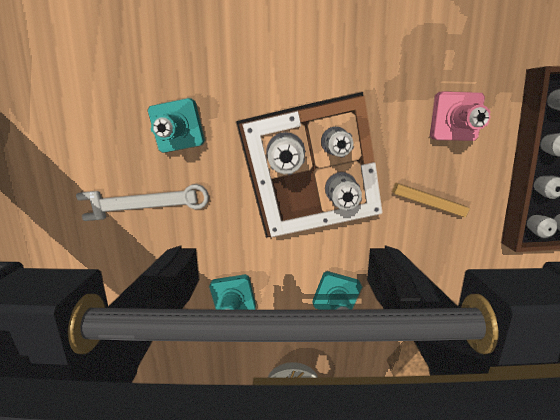

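The wrist picture shows the caddy: second at (340,142) in the stripless corner, third at (346,195), largest at (286,155), and the empty place at (297,198). Candidates for the smallest in the scene picture are the beech one at (391,216), pink (328,300), turquoise (212,220), (215,265) and (298,197), and the block of eight at (315,360). Only (391,216) is beech, alone on the bench, and opposite the dish at (150,252), so I choose that one.

```bash
cat > h.py <<'E'
import numpy as np, cv2
from workcell import env
def ray(c,view,uv):
    K=np.array([[c["fx"],0,c["cx"]],[0,c["fy"],c["cy"]],[0,0,1]])
    n=cv2.undistortPoints(np.array(uv,float).reshape(-1,1,2),K,np.array(c["dist"])).reshape(-1,2)
    d=np.c_[n,np.ones(len(n))]
    R=view[:3,:3];t=view[:3,3]
    return -R.T@t, d@R
def onplane(c,view,uv,z):
    o,d=ray(c,view,uv); return o+d*((z-o[2])/d[:,2])[:,None]
def tri(r1,r2):
    (o1,d1),(o2,d2)=r1,r2
    out=[]
    for a,b in zip(d1,d2):
        s=np.linalg.lstsq(np.c_[a,-b],o2-o1,rcond=None)[0]
        p,q=o1+a*s[0],o2+b*s[1]; out.append(np.r_[(p+q)/2,np.linalg.norm(p-q)])
    return np.array(out)
def cloud(c,view,d):
    v,u=np.mgrid[:d.shape[0],:d.shape[1]]
    K=np.array([[c["fx"],0,c["cx"]],[0,c["fy"],c["cy"]],[0,0,1]])
    n=cv2.undistortPoints(np.stack([u,v],-1).reshape(-1,1,2).astype(float),K,np.array(c["dist"])).reshape(-1,2)
    P=np.c_[n,np.ones(len(n))]*d.reshape(-1,1)
    return ((P-view[:3,3])@view[:3,:3]).reshape(*d.shape,3)
def crop(p,x0,y0,x1,y1,s,name):
    cv2.imwrite(name,cv2.resize(p[y0:y1,x0:x1,::-1],None,fx=s,fy=s,interpolation=cv2.INTER_CUBIC))
E
python3 - <<'E'
from h import *
for n,pts in (("scene",[(391,212),(391,226),(281,243),(304,238),(294,222),(328,300)]),("wrist",[(341,142),(347,195),(286,155),(297,198)]),("side",[(261,170),(318,197),(330,208),(297,203)])):
    z=np.load(f"pics/{n}0.npz");C=cloud(env.get_calibration(n),z["view"],z["d"])
    for u,v in pts: print(n,u,v,C[v,u].round(4))
z=np.load("pics/scene0.npz"); crop(z["p"],340,180,440,250,7,"pics/s_small.png")
z=np.load("pics/wrist0.npz"); crop(z["p"],230,85,390,245,3.7,"pics/w_cad.png")
E
```

```text
scene 391 212 [0.5421 0.2736 0.0528]
scene 391 226 [0.5529 0.2774 0.013 ]
scene 281 243 [ 0.6173 -0.0097  0.067 ]
scene 304 238 [0.6095 0.0444 0.0671]
scene 294 222 [0.5557 0.0293 0.066 ]
scene 328 300 [0.765  0.0703 0.0421]
wrist 341 142 [0.6066 0.0467 0.0671]
wrist 347 195 [ 0.6159 -0.008   0.0665]
wrist 286 155 [0.5518 0.0336 0.0666]
wrist 297 198 [ 0.566  -0.0265  0.0108]
side 261 170 [0.5343 0.2764 0.0356]
side 318 197 [0.6073 0.0421 0.0597]
side 330 208 [ 0.613  -0.0176  0.0614]
side 297 203 [0.5504 0.0231 0.0636]
```

View pics/s_small.png

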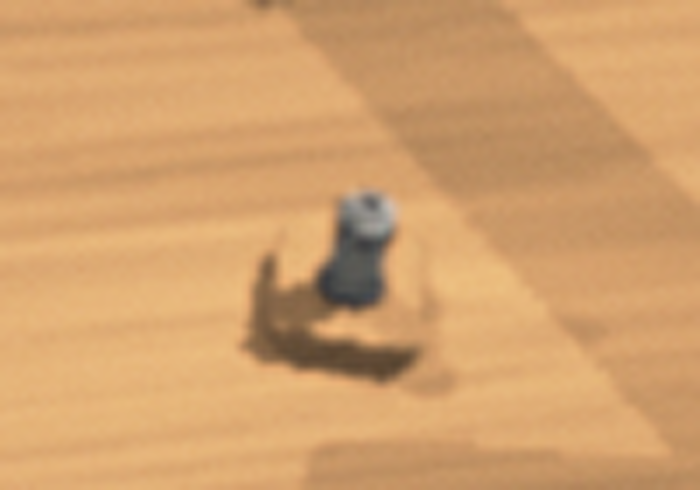

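View pics/w_cad.png

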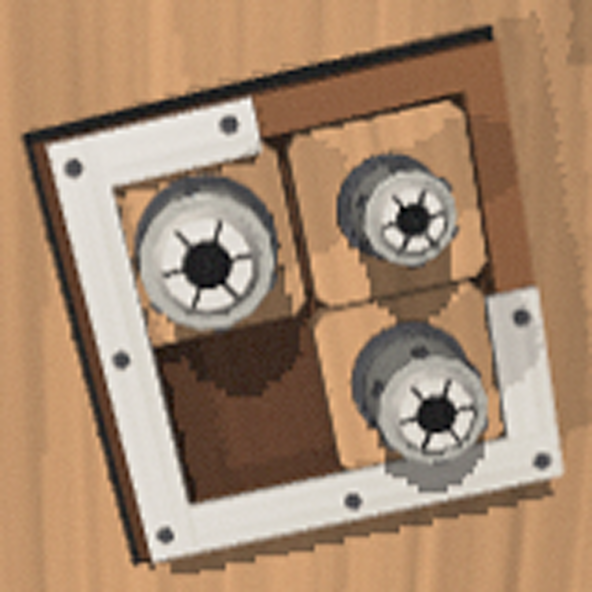

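The close crop confirms it: beech carrier, thin chrome chuck, alone on the bench. Next is a second wrist view, with the jaw turned roughly to the caddy.

>>> jog_arm(steps=[[[0.015, 0.0, 0.02], -0.1], [[0.03, 0.0, 0.04], -0.21], [[0.05, 0.03, 0.07], -0.21], [[0.06, 0.05, 0.08], -0.21], [[0.06, 0.05, 0.08], -0.21], [[0.06, 0.05, 0.08], -0.21]])

```text
time: 0.65
position: [0.6101, -0.0508, 0.323]
tcp_rot: [-0.001, 0.995, 0.104, -0.002]
ft_force: [0.5, 0.7, 0.6]
gripper_width: 0.0882
```

Run:
```python
from h import *
s=env.get_state();print(s["time"],s["position"],s["ft_force"])
c=env.get_calibration("wrist");p,d=env.grab_frame("wrist")
np.savez("pics/w1.npz",p=p,d=d,view=c["view"]);cv2.imwrite("pics/w1.png",p[:,:,::-1])
```

```text
0.65 [ 0.61011341 -0.05083949  0.32300676] [0.50942295 0.65220935 0.60171997]
```

View pics/w1.png

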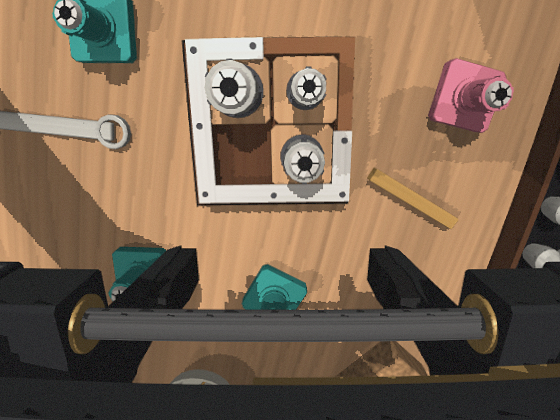

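The second view shows the caddy at about (268,120), with holes at about (229,87) largest, (309,87) second and (305,163) third. Now I triangulate.

```bash
cat >> h.py <<'E'
def hole(p,u,v,r=9,th=60):
    g=cv2.cvtColor(p,cv2.COLOR_RGB2GRAY)[v-r:v+r+1,u-r:u+r+1]
    m=(g<th).astype(np.uint8); n,l,st,ce=cv2.connectedComponentsWithStats(m,connectivity=4)
    k=1+np.argmax([st[i,4]-3*np.hypot(*(ce[i]-r)) for i in range(1,n)]) 
    return ce[k]+[u-r,v-r], st[k,4]
E
python3 - <<'E'
from h import *
c=env.get_calibration("wrist")
a=np.load("pics/wrist0.npz");b=np.load("pics/w1.npz")
A=[hole(a["p"],*x) for x in((341,142),(347,196),(286,156))]
B=[hole(b["p"],*x) for x in((309,87),(305,163),(229,87))]
print(A,B)
print(tri(ray(c,a["view"],[x[0] for x in A]),ray(c,b["view"],[x[0] for x in B])).round(4))
# screws on strips & outer corners via white mask
for z in(a,b):
    p=z["p"];hsv=cv2.cvtColor(p,cv2.COLOR_RGB2HSV)
    m=((hsv[...,1]<40)&(hsv[...,2]>150)).astype(np.uint8);m[:, :180]=0;m[:,400:]=0;m[240:]=0
    cs,_=cv2.findContours(m,cv2.RETR_EXTERNAL,cv2.CHAIN_APPROX_NONE)
    k=max(cs,key=cv2.contourArea).reshape(-1,2)
    h=cv2.convexHull(k); q=cv2.approxPolyDP(h,6,True).reshape(-1,2); print(q.tolist())
    # cloud points of strip
    W=onplane(c,z["view"],k,0.0285)[:,:2]
    # edges: project on guess yaw and fit extremal lines
    import math
    for it in range(3):
        th=math.radians(-168) if it==0 else yaw
        X=W@[math.cos(th),math.sin(th)];Y=W@[-math.sin(th),math.cos(th)]
        yaws=[]
        for U,V in((X,Y),(Y,X)):
            # +U outer edge: max U per V bin
            bins=np.arange(V.min()+.006,V.max()-.006,.003)
            pts=[(v,U[(abs(V-v)<.002)].max()) for v in bins if (abs(V-v)<.002).any()]
            pts=np.array(pts);f=np.polyfit(*pts.T,1);r=pts[:,1]-np.polyval(f,pts[:,0]);g=abs(r)<.001;f=np.polyfit(*pts[g].T,1)
            yaws.append(f)
        yaw=th+ (-math.atan(yaws[0][0])+math.atan(yaws[1][0]))/2
    mx=yaws[0][1]+yaws[0][0]*0;print("yaw",math.degrees(yaw),[math.degrees(math.atan(f[0])) for f in yaws])
    # outer wall corner (+x,+y): solve
    ux=yaws[0];uy=yaws[1]
    s=np.linalg.solve([[1,-ux[0]],[-uy[0],1]],[ux[1],uy[1]])
    P=np.array([math.cos(th),math.sin(th)])*s[0]+np.array([-math.sin(th),math.cos(th)])*s[1]
    cc=P-68.25e-3*(np.array([math.cos(th),math.sin(th)])+np.array([-math.sin(th),math.cos(th)]))
    print("corner",P,"centre of frame",cc)
E
```

```text
[(array([341.14035088, 143.8245614 ]), np.int32(57)), (array([347.44871795, 196.69230769]), np.int32(78)), (array([285.66666667, 156.34166667]), np.int32(120))] [(array([308.62406015,  86.09774436]), np.int32(133)), (array([304.79268293, 163.37195122]), np.int32(164)), (array([228.54074074,  86.66666667]), np.int32(270))]
[[ 6.073e-01  4.470e-02  6.460e-02  2.000e-04]
 [ 6.170e-01 -1.030e-02  6.450e-02  2.000e-04]
 [ 5.515e-01  3.240e-02  6.720e-02  0.000e+00]]
[[381, 212], [271, 236], [243, 124], [297, 111], [374, 163]]
yaw -167.27546764504942 [-0.09417436894583829, -0.09412632400058342]
corner [ 0.53414497 -0.06982354] centre of frame [0.58568579 0.01178325]
[[185, 39], [262, 37], [351, 131], [348, 200], [199, 202]]
yaw -167.35509654780404 [-0.024006817706434907, -0.023685755141418886]
corner [ 0.53393335 -0.06998198] centre of frame [0.58558773 0.01155298]
```

```bash
cat >> h.py <<'E'
from scipy.spatial.transform import Rotation as Ro
YAW=np.radians(-167.3);CEN=np.array([.5856,.0117])
EX=np.array([np.cos(YAW),np.sin(YAW)]);EY=np.array([-EX[1],EX[0]])
def go(xyz,yaw=None):
    s=env.get_state();q=s["tcp_rot"];R=Ro.from_quat([q[1],q[2],q[3],q[0]]).as_matrix()
    t=np.arctan2(R[1,0],R[0,0]); d=R.T@(np.array(xyz)-s["position"])
    r=0 if yaw is None else -((yaw-t+np.pi/2)%np.pi-np.pi/2)
    print("t",round(s["time"],2),"shift",d.round(4),"roll",round(r,4),"yawnow",round(np.degrees(t),2),"F",s["ft_force"].round(1),"w",round(s["gripper_width"],4))
    f=s["ft_force"];print("F caddy x,y,z",round(f[:2]@EX,1),round(f[:2]@EY,1),round(f[2],1))
    v=s["position"][:2]-CEN;print("TCP caddy mm",(v@EX*1e3).round(1),(v@EY*1e3).round(1),(s["position"][2]*1e3).round(1),"tilt",R[:,2].round(4))
def cad(x,y): return CEN+EX*x/1e3+EY*y/1e3
E
python3 - <<'E'
from h import *
go([.617,-.0103,.199],YAW)
E
```

```text
t 0.7 shift [ 0.0154 -0.0372  0.1251] roll -0.0123 yawnow 12.0 F [-0.8  0.2 -0.2] w 0.0884
F caddy x,y,z 0.7 -0.3 -0.2
TCP caddy mm -10.1 65.5 324.1 tilt [-1.7e-03  7.0e-04 -1.0e+00]
```

>>> jog_arm(steps=[[[0.008, -0.02, 0.02], -0.012], [[0.0154, -0.037, 0.04], -0.012], [[0.0154, -0.0372, 0.07], -0.012], [[0.0154, -0.0372, 0.095], -0.012], [[0.0154, -0.0372, 0.11], -0.012], [[0.0154, -0.0372, 0.115], -0.012], [[0.0154, -0.0372, 0.115], -0.012]])

```text
time: 1.28
position: [0.6167, -0.0095, 0.2093]
tcp_rot: [-0.001, 0.994, 0.111, -0.001]
ft_force: [0.9, -0.3, -0.5]
gripper_width: 0.0884
```

Run:
```python
from h import *
c=env.get_calibration("wrist");p,d=env.grab_frame("wrist")
np.savez("pics/w2.npz",p=p,d=d,view=c["view"]);cv2.imwrite("pics/w2.png",p[:,:,::-1])
go([.617,-.0103,.199],YAW)
```

```text
t 1.33 shift [-0.0001  0.0006  0.0113] roll 0.0003 yawnow 12.72 F [ 0.4  0.2 -0.3] w 0.0881
F caddy x,y,z -0.5 -0.1 -0.3
TCP caddy mm -25.9 27.8 210.3 tilt [-5.e-04  5.e-04 -1.e+00]
```

View pics/w2.png

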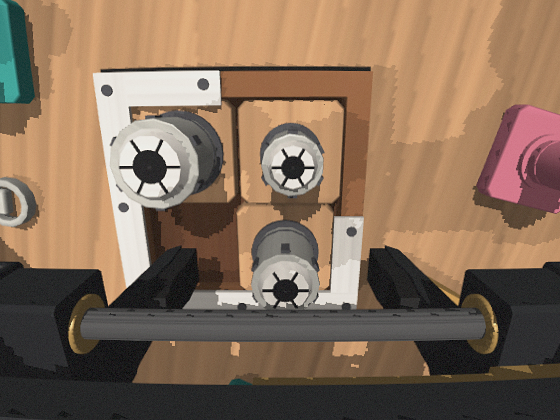

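The third chuck, at (285,288), sits midway between the fingers. I lower and grip it.

>>> jog_arm(steps=[[[0, 0.0003, 0.006], 0], [[0, 0.0003, 0.0105], 0], [[0, 0.0003, 0.0105], 0], [[0, 0.0003, 0.0105], 0]])

```text
time: 1.67
position: [0.6171, -0.01, 0.2]
tcp_rot: [-0.0, 0.994, 0.111, -0.0]
ft_force: [-0.3, -0.7, -0.1]
gripper_width: 0.0882
```

>>> jog_arm(steps=[[[0, 0, 0], 0], [[0, 0, 0], 0], [[0, 0, 0], 0], [[0, 0, 0], 0], [[0, 0, 0], 0], [[0, 0, 0], 0], [[0, 0, 0], 0], [[0, 0, 0], 0]], fingers=255, grip_force=25)

```text
time: 2.33
position: [0.6171, -0.01, 0.2]
tcp_rot: [-0.0, 0.994, 0.111, -0.0]
ft_force: [0.6, -0.0, -0.2]
gripper_width: 0.0368
```

Run:
```python
from h import *
go([*cad(27,27.4),.199],YAW)
```

```text
t 2.33 shift [-0.0529 -0.0007  0.001 ] roll 0.0003 yawnow 12.71 F [ 0.6 -0.  -0.2] w 0.0368
F caddy x,y,z -0.5 0.1 -0.2
TCP caddy mm -25.9 28.1 200.0 tilt [-2.e-04  5.e-04 -1.e+00]
```

>>> jog_arm(steps=[[[0, 0, 0.0005], 0], [[0, 0, 0.0005], 0], [[0, 0, 0.0005], 0], [[0, 0, 0.0005], 0]])

```text
time: 2.67
position: [0.6171, -0.01, 0.1998]
tcp_rot: [-0.0, 0.994, 0.111, 0.0]
ft_force: [0.5, -0.8, 2.4]
gripper_width: 0.0315
```

>>> jog_arm(steps=[[[-0.002, 0, 0], 0], [[-0.006, 0, 0], 0], [[-0.012, 0, 0], 0], [[-0.018, 0, 0], 0], [[-0.024, 0, 0], 0], [[-0.03, 0, 0], 0], [[-0.036, 0, 0], 0], [[-0.041, 0, 0], 0], [[-0.046, 0, 0], 0], [[-0.049, 0, 0], 0], [[-0.051, 0, 0], 0], [[-0.051, 0, 0], 0]])

```text
time: 3.67
position: [0.5669, -0.0214, 0.1998]
tcp_rot: [-0.0, 0.994, 0.111, -0.0]
ft_force: [-0.6, -0.8, 2.1]
gripper_width: 0.0313
```

Run:
```python
from h import *
go([*cad(29,27.4),.2],YAW)
```

```text
t 3.67 shift [-0.0035 -0.0008 -0.0002] roll 0.0002 yawnow 12.71 F [-0.6 -0.8  2.1] w 0.0313
F caddy x,y,z 0.8 0.6 2.1
TCP caddy mm 25.5 28.2 199.8 tilt [-7.e-04  3.e-04 -1.e+00]
```

>>> jog_arm(steps=[[[-0.0007, 0, 0], 0], [[-0.0014, 0, 0], 0], [[-0.002, 0, 0], 0], [[-0.0025, 0, 0], 0], [[-0.0025, 0, 0], 0]])

```text
time: 4.08
position: [0.5646, -0.0219, 0.1998]
tcp_rot: [-0.0, 0.994, 0.111, -0.0]
ft_force: [1.7, 0.6, 1.5]
gripper_width: 0.0312
```

Run:
```python
from h import *
go([*cad(29,27.4),.2],YAW)
```

```text
t 4.08 shift [-0.0011 -0.0007 -0.0002] roll 0.0003 yawnow 12.72 F [1.7 0.6 1.5] w 0.0312
F caddy x,y,z -1.7 -0.2 1.5
TCP caddy mm 27.9 28.1 199.8 tilt [-4.e-04  3.e-04 -1.e+00]
```

>>> jog_arm(steps=[[[-0.0003, 0, 0], 0], [[-0.0006, 0, 0], 0], [[-0.0009, 0, 0], 0], [[-0.0009, 0, 0], 0]])

```text
time: 4.42
position: [0.564, -0.0221, 0.1998]
tcp_rot: [-0.0, 0.994, 0.111, 0.001]
ft_force: [5.7, 1.8, -1.0]
gripper_width: 0.0313
```

Run:
```python
from h import *
go([*cad(29,27.4),.2],YAW)
```

```text
t 4.42 shift [-0.0005 -0.0008 -0.0002] roll 0.0001 yawnow 12.71 F [ 5.7  1.8 -1. ] w 0.0313
F caddy x,y,z -5.9 -0.5 -1.0
TCP caddy mm 28.5 28.2 199.8 tilt [ 1.2e-03  4.0e-04 -1.0e+00]
```

>>> jog_arm(steps=[[[-0.0004, 0, 0], 0], [[-0.0006, 0, 0], 0], [[-0.0006, 0, 0], 0]])

```text
time: 4.67
position: [0.5637, -0.0221, 0.1999]
tcp_rot: [-0.0, 0.994, 0.111, 0.001]
ft_force: [5.5, 2.8, -1.7]
gripper_width: 0.0314
```

Run:
```python
from h import *
go([*cad(29,27.4),.2],YAW)
```

```text
t 4.67 shift [-0.0002 -0.0007 -0.0001] roll 0.0001 yawnow 12.7 F [ 5.5  2.8 -1.7] w 0.0314
F caddy x,y,z -6.0 -1.5 -1.7
TCP caddy mm 28.8 28.1 199.9 tilt [ 2.6e-03  6.0e-04 -1.0e+00]
```

>>> jog_arm(steps=[[[-0.0008, 0, 0], 0], [[-0.0011, 0, 0], 0], [[-0.0011, 0, 0], 0]])

```text
time: 4.92
position: [0.5632, -0.0222, 0.2]
tcp_rot: [-0.0, 0.994, 0.11, 0.003]
ft_force: [7.3, 3.2, -1.1]
gripper_width: 0.0312
```

Run:
```python
from h import *
go([*cad(29,27.4),.2],YAW)
```

```text
t 4.92 shift [ 0.0003 -0.0007 -0.    ] roll -0.0002 yawnow 12.69 F [ 7.3  3.2 -1.1] w 0.0312
F caddy x,y,z -7.9 -1.5 -1.1
TCP caddy mm 29.3 28.1 200.0 tilt [ 5.3e-03  9.0e-04 -1.0e+00]
```

>>> jog_arm(steps=[[[-0.001, 0, 0], 0], [[-0.0015, 0, 0], 0], [[-0.0015, 0, 0], 0]])

```text
time: 5.17
position: [0.5625, -0.0223, 0.2001]
tcp_rot: [-0.0, 0.994, 0.11, 0.005]
ft_force: [9.4, 3.3, -3.8]
gripper_width: 0.0311
```

Run:
```python
from h import *
go([*cad(29,27.4),.2],YAW)
c=env.get_calibration("wrist");p,d=env.grab_frame("wrist")
np.savez("pics/w3.npz",p=p,d=d,view=c["view"]);cv2.imwrite("pics/w3.png",p[:,:,::-1])
```

```text
t 5.17 shift [ 0.001  -0.0007  0.0002] roll -0.0005 yawnow 12.67 F [ 9.4  3.3 -3.8] w 0.0311
F caddy x,y,z -9.9 -1.1 -3.8
TCP caddy mm 30.0 28.1 200.1 tilt [ 0.009   0.0013 -1.    ]
```

View pics/w3.png

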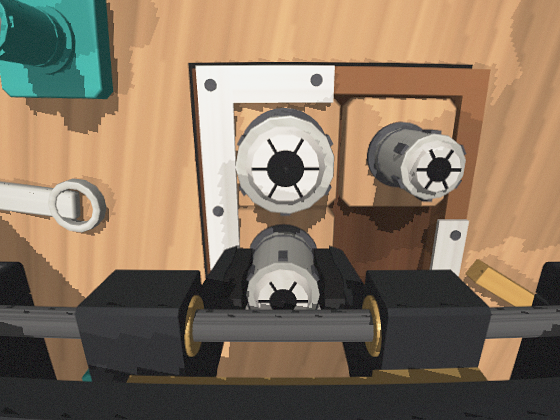

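Pressed to about 9.9 N on the +x wall. I ease off a little and let go.

>>> jog_arm(steps=[[[0.0006, 0, 0], 0], [[0.0013, 0, 0], 0], [[0.0013, 0, 0], 0]])

```text
time: 5.47
position: [0.5633, -0.022, 0.1998]
tcp_rot: [-0.0, 0.994, 0.11, 0.003]
ft_force: [-1.5, -0.2, -1.3]
gripper_width: 0.0314
```

Run:
```python
from h import *
go([*cad(29,27.4),.2],YAW)
```

```text
t 5.47 shift [ 0.0001 -0.0006 -0.0002] roll -0.0003 yawnow 12.68 F [-1.5 -0.2 -1.3] w 0.0314
F caddy x,y,z 1.5 -0.1 -1.3
TCP caddy mm 29.1 28.0 199.8 tilt [ 0.0064  0.0013 -1.    ]
```

>>> jog_arm(steps=[[[-0.0006, 0, 0], 0], [[-0.0012, 0, 0], 0], [[-0.0016, 0, 0], 0], [[-0.0016, 0, 0], 0]])

```text
time: 5.8
position: [0.5624, -0.0222, 0.2001]
tcp_rot: [-0.0, 0.994, 0.11, 0.005]
ft_force: [6.6, 3.3, -3.0]
gripper_width: 0.0312
```

Run:
```python
from h import *
go([*cad(29,27.4),.2],YAW)
```

```text
t 5.8 shift [ 0.0011 -0.0006  0.0001] roll -0.0007 yawnow 12.66 F [ 6.6  3.3 -3. ] w 0.0312
F caddy x,y,z -7.2 -1.8 -3.0
TCP caddy mm 30.1 28.0 200.1 tilt [ 0.0098  0.0016 -1.    ]
```

>>> jog_arm(steps=[[[0, 0, 0], 0], [[0, 0, 0], 0], [[0, 0, 0], 0], [[0, 0, 0], 0], [[0, 0, 0], 0], [[0, 0, 0], 0]], fingers=0)

```text
time: 6.3
position: [0.5623, -0.0223, 0.2]
tcp_rot: [-0.0, 0.994, 0.11, 0.005]
ft_force: [-0.9, -0.4, -0.5]
gripper_width: 0.0692
```

Run:
```python
from h import *
go([*cad(29,27.4),.32],YAW)
```

```text
t 6.3 shift [ 0.0023 -0.0006 -0.1199] roll -0.0007 yawnow 12.66 F [-0.9 -0.4 -0.5] w 0.0692
F caddy x,y,z 1.0 0.2 -0.5
TCP caddy mm 30.2 28.0 200.0 tilt [ 0.0095  0.0016 -1.    ]
```

>>> jog_arm(steps=[[[0, 0, -0.01], 0], [[0, 0, -0.03], 0], [[0, 0, -0.06], 0], [[0, 0, -0.08], 0], [[0, 0, -0.09], 0], [[0, 0, -0.09], 0]])

```text
time: 6.8
position: [0.5616, -0.0224, 0.2925]
tcp_rot: [0.001, 0.994, 0.11, 0.007]
ft_force: [0.5, 0.2, -0.4]
gripper_width: 0.0882
```

Run:
```python
from h import *
c=env.get_calibration("wrist");p,d=env.grab_frame("wrist")
np.savez("pics/w4.npz",p=p,d=d,view=c["view"]);cv2.imwrite("pics/w4.png",p[:,:,::-1])
print(env.get_state()["q"].round(3))
go([.607,.0445,.26],YAW+np.pi/2)
```

```text
[-0.251  0.506  1.443  0.004  1.183 -0.474]
t 6.85 shift [ 0.0589 -0.0553  0.0312] roll 1.5701 yawnow 12.66 F [-0.4 -0.9 -0.3] w 0.0879
F caddy x,y,z 0.6 0.8 -0.3
TCP caddy mm 31.2 27.9 290.6 tilt [ 0.011   0.0012 -0.9999]
```

View pics/w4.png

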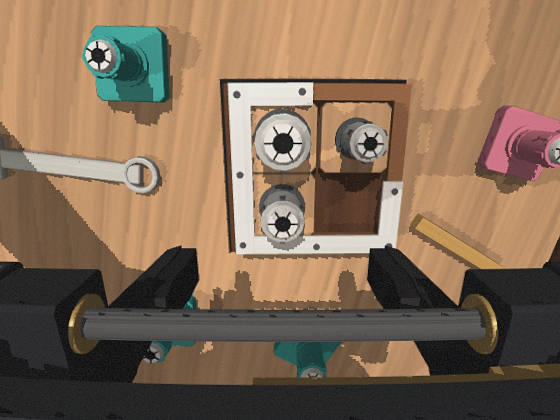

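The third now stands at (283,224), against the left (+x) strip, and its old place is clear. On to the second, turning the jaw a quarter.

>>> jog_arm(steps=[[[0.005, -0.005, 0], 0.11], [[0.01, -0.01, 0], 0.22], [[0.015, -0.015, 0], 0.33], [[0.02, -0.02, 0], 0.45], [[0.025, -0.025, 0], 0.56], [[0.03, -0.03, 0], 0.67], [[0.035, -0.035, 0], 0.78], [[0.04, -0.04, 0], 0.9], [[0.045, -0.045, 0], 1.01], [[0.05, -0.05, 0], 1.12], [[0.055, -0.055, 0], 1.23], [[0.059, -0.0553, 0.01], 1.35], [[0.059, -0.0553, 0.02], 1.46], [[0.059, -0.0553, 0.03], 1.57], [[0.059, -0.0553, 0.031], 1.57], [[0.059, -0.0553, 0.031], 1.57], [[0.059, -0.0553, 0.031], 1.57]])

```text
time: 8.27
position: [0.6071, 0.0445, 0.2599]
tcp_rot: [-0.004, 0.782, -0.623, 0.004]
ft_force: [-1.4, 0.9, 0.2]
gripper_width: 0.0881
```

Run:
```python
from h import *
c=env.get_calibration("wrist");p,d=env.grab_frame("wrist")
np.savez("pics/w5.npz",p=p,d=d,view=c["view"]);cv2.imwrite("pics/w5.png",p[:,:,::-1])
go([.607,.0445,.199],YAW+np.pi/2)
```

```text
t 8.32 shift [-0.0001  0.0009  0.0613] roll 0.0026 yawnow -77.15 F [ 0.5  0.4 -0.4] w 0.0881
F caddy x,y,z -0.6 -0.2 -0.4
TCP caddy mm -28.3 -27.2 260.3 tilt [ 0.011   0.0012 -0.9999]
```

View pics/w5.png

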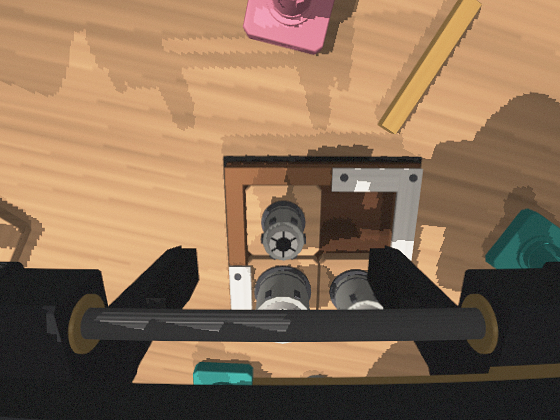

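Second's hole at (284,244) is centred between the fingers. The tool has a slight 0.6° tilt from the press, so I correct the TCP for it.

Run:
```python
from h import *
go([.6055,.0444,.1995],YAW+np.pi/2)
```

```text
t 8.32 shift [-0.0004  0.0023  0.0608] roll 0.0026 yawnow -77.15 F [ 0.5  0.4 -0.4] w 0.0881
F caddy x,y,z -0.6 -0.2 -0.4
TCP caddy mm -28.3 -27.2 260.3 tilt [ 0.011   0.0012 -0.9999]
```

>>> jog_arm(steps=[[[0, 0.001, 0.015], 0.0026], [[-0.0004, 0.0023, 0.03], 0.0026], [[-0.0004, 0.0023, 0.045], 0.0026], [[-0.0004, 0.0023, 0.055], 0.0026], [[-0.0004, 0.0023, 0.0605], 0.0026], [[-0.0004, 0.0023, 0.0608], 0.0026], [[-0.0004, 0.0023, 0.0608], 0.0026]])

```text
time: 8.9
position: [0.6057, 0.0444, 0.1999]
tcp_rot: [-0.004, 0.781, -0.624, 0.004]
ft_force: [-0.2, -0.2, 0.5]
gripper_width: 0.0881
```

>>> jog_arm(steps=[[[0, 0, 0], 0], [[0, 0, 0], 0], [[0, 0, 0], 0], [[0, 0, 0], 0], [[0, 0, 0], 0], [[0, 0, 0], 0], [[0, 0, 0], 0], [[0, 0, 0], 0], [[0, 0, 0], 0], [[0, 0, 0], 0], [[0, 0, 0], 0], [[0, 0, 0], 0]], fingers=255, grip_force=25)

```text
time: 9.9
position: [0.6057, 0.0444, 0.1999]
tcp_rot: [-0.004, 0.781, -0.624, 0.004]
ft_force: [-0.5, -0.1, -0.1]
gripper_width: 0.0253
```

Run:
```python
from h import *
go([*cad(-28,28),.199],YAW+np.pi/2)
```

```text
t 9.9 shift [ 0.0555 -0.0011  0.001 ] roll 0.0005 yawnow -77.27 F [-0.5 -0.1 -0.1] w 0.0253
F caddy x,y,z 0.5 -0.0 -0.1
TCP caddy mm -26.8 -27.5 199.9 tilt [ 0.0117  0.0011 -0.9999]
```

>>> jog_arm(steps=[[[0.002, 0, 0.0004], 0], [[0.006, 0, 0.0004], 0], [[0.012, 0, 0.0004], 0], [[0.018, 0, 0.0004], 0], [[0.024, 0, 0.0004], 0], [[0.03, 0, 0.0004], 0], [[0.036, 0, 0.0004], 0], [[0.041, 0, 0.0004], 0], [[0.046, 0, 0.0004], 0], [[0.05, 0, 0.0004], 0], [[0.0525, 0, 0.0004], 0], [[0.0535, 0, 0.0004], 0], [[0.0535, 0, 0.0004], 0]])

```text
time: 10.98
position: [0.6177, -0.0085, 0.1999]
tcp_rot: [-0.004, 0.781, -0.625, 0.004]
ft_force: [-0.1, 2.8, 5.2]
gripper_width: 0.0255
```

Run:
```python
from h import *
go([*cad(-28,29),.199],YAW+np.pi/2)
```

```text
t 10.98 shift [ 0.0022 -0.0011  0.0009] roll -0.0002 yawnow -77.31 F [-0.1  2.8  5.2] w 0.0255
F caddy x,y,z -0.5 -2.8 5.2
TCP caddy mm -26.9 26.8 199.9 tilt [ 0.0122  0.0011 -0.9999]
```

>>> jog_arm(steps=[[[0.0006, 0, -0.0001], 0], [[0.0012, 0, -0.0001], 0], [[0.0018, 0, -0.0001], 0], [[0.0022, 0, -0.0001], 0], [[0.0022, 0, -0.0001], 0]])

```text
time: 11.4
position: [0.6182, -0.0109, 0.1999]
tcp_rot: [-0.004, 0.781, -0.625, 0.004]
ft_force: [-1.5, 2.2, 2.8]
gripper_width: 0.0257
```

Run:
```python
from h import *
go([*cad(-28,29),.199],YAW+np.pi/2)
```

```text
t 11.4 shift [-0.0002 -0.0012  0.0009] roll -0.0002 yawnow -77.31 F [-1.5  2.2  2.8] w 0.0257
F caddy x,y,z 1.0 -2.5 2.8
TCP caddy mm -26.8 29.2 199.9 tilt [ 1.200e-02  9.000e-04 -9.999e-01]
```

>>> jog_arm(steps=[[[0.0005, 0, 0], 0], [[0.001, 0, 0], 0], [[0.0015, 0, 0], 0], [[0.0015, 0, 0], 0]])

```text
time: 11.73
position: [0.6183, -0.0117, 0.1999]
tcp_rot: [-0.004, 0.781, -0.625, 0.004]
ft_force: [-2.6, 7.9, 4.4]
gripper_width: 0.0249
```

Run:
```python
from h import *
go([*cad(-28,29),.199],YAW+np.pi/2)
```

```text
t 11.73 shift [-0.001  -0.0012  0.0009] roll -0.0 yawnow -77.3 F [-2.6  7.9  4.4] w 0.0249
F caddy x,y,z 0.9 -8.3 4.4
TCP caddy mm -26.8 30.0 199.9 tilt [ 0.0112  0.0025 -0.9999]
```

>>> jog_arm(steps=[[[0.0008, 0, 0], 0], [[0.0013, 0, 0], 0], [[0.0013, 0, 0], 0], [[0.0013, 0, 0], 0]])

```text
time: 12.07
position: [0.6184, -0.012, 0.1999]
tcp_rot: [-0.005, 0.781, -0.624, 0.003]
ft_force: [-2.1, 8.4, 4.4]
gripper_width: 0.0253
```

Run:
```python
from h import *
go([*cad(-28,29),.199],YAW+np.pi/2)
```

```text
t 12.07 shift [-0.0014 -0.0012  0.001 ] roll 0.0004 yawnow -77.28 F [-2.1  8.4  4.4] w 0.0253
F caddy x,y,z 0.2 -8.7 4.4
TCP caddy mm -26.8 30.4 199.9 tilt [ 0.0106  0.0044 -0.9999]
```

>>> jog_arm(steps=[[[0.001, 0, 0], 0], [[0.002, 0, 0], 0], [[0.002, 0, 0], 0]])

```text
time: 12.32
position: [0.6186, -0.0126, 0.2]
tcp_rot: [-0.006, 0.781, -0.624, 0.001]
ft_force: [-1.5, 12.3, 5.4]
gripper_width: 0.0257
```

Run:
```python
from h import *
go([*cad(-28,29),.199],YAW+np.pi/2)
```

```text
t 12.32 shift [-0.002  -0.0012  0.0011] roll 0.0008 yawnow -77.25 F [-1.5 12.3  5.4] w 0.0257
F caddy x,y,z -1.3 -12.3 5.4
TCP caddy mm -26.8 31.0 200.0 tilt [ 0.0097  0.0074 -0.9999]
```

Felt the wall, about 12 N. Letting go in contact.

>>> jog_arm(steps=[[[0, 0, 0], 0], [[0, 0, 0], 0], [[0, 0, 0], 0], [[0, 0, 0], 0], [[0, 0, 0], 0], [[0, 0, 0], 0]], fingers=0)

```text
time: 12.82
position: [0.6186, -0.0129, 0.1999]
tcp_rot: [-0.006, 0.781, -0.624, 0.001]
ft_force: [-0.5, 0.2, -0.7]
gripper_width: 0.0634
```

>>> jog_arm(steps=[[[0, 0, -0.01], 0], [[0, 0, -0.03], 0], [[0, 0, -0.06], 0], [[0, 0, -0.09], 0], [[0, 0, -0.12], 0], [[0, 0, -0.12], 0], [[0, 0, -0.12], 0]])

```text
time: 13.4
position: [0.6173, -0.0138, 0.3222]
tcp_rot: [-0.007, 0.781, -0.624, 0.003]
ft_force: [0.2, -0.9, -1.1]
gripper_width: 0.0883
```

Run:
```python
from h import *
c=env.get_calibration("wrist");p,d=env.grab_frame("wrist")
np.savez("pics/w6.npz",p=p,d=d,view=c["view"]);cv2.imwrite("pics/w6.png",p[:,:,::-1])
c=env.get_calibration("side");p,d=env.grab_frame("side");np.savez("pics/side6.npz",p=p,d=d,view=c["view"]);crop(p,220,140,380,260,5,"pics/side6.png")
go([.545,.275,.32],YAW+np.pi/2)
z=np.load("pics/scene0.npz");c=env.get_calibration("scene");C=cloud(c,z["view"],z["d"])
m=(C[...,2]>.047)&(abs(C[...,1]-.275)<.04)&(abs(C[...,0]-.545)<.05);print(m.sum(),C[m].mean(0))
```

```text
t 13.5 shift [-0.2976  0.0068  0.001 ] roll 0.0004 yawnow -77.28 F [-0.4  0.5  0.2] w 0.0881
F caddy x,y,z 0.3 -0.5 0.2
TCP caddy mm -25.2 31.8 319.4 tilt [ 0.0084  0.0074 -0.9999]
44 [0.5367161  0.27767137 0.05293737]
```

View pics/w6.png

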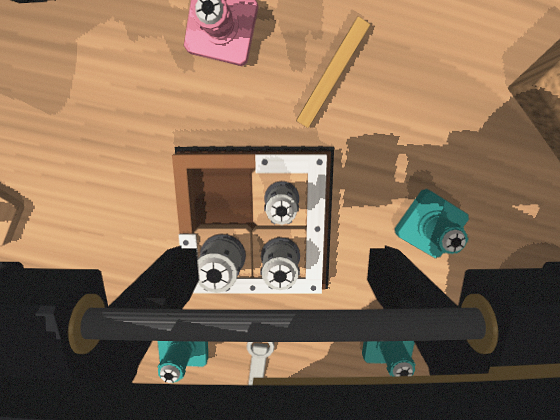

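View pics/side6.png

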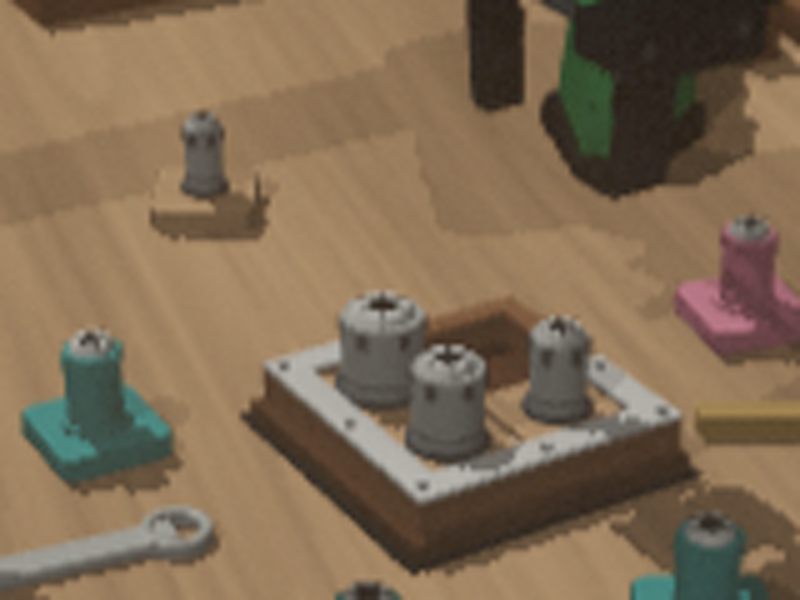

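The second is now at (281,210), against the far +y strip, and the open corner at (220,197) is clear. Going to the smallest for a close view.

>>> jog_arm(steps=[[[-0.01, 0, 0], 0], [[-0.03, 0, 0], 0], [[-0.06, 0, 0], 0], [[-0.09, 0.002, 0], 0], [[-0.12, 0.004, 0], 0], [[-0.15, 0.005, 0], 0], [[-0.18, 0.006, 0], 0], [[-0.21, 0.0065, 0], 0], [[-0.24, 0.0068, 0.005], 0], [[-0.27, 0.0068, 0.01], 0], [[-0.29, 0.0068, 0.015], 0], [[-0.298, 0.0068, 0.02], 0], [[-0.298, 0.0068, 0.02], 0], [[-0.298, 0.0068, 0.02], 0], [[-0.298, 0.0068, 0.02], 0]])

```text
time: 14.75
position: [0.5455, 0.2745, 0.3009]
tcp_rot: [-0.005, 0.781, -0.625, 0.001]
ft_force: [-0.6, -0.8, -0.0]
gripper_width: 0.088
```

Run:
```python
from h import *
c=env.get_calibration("wrist");p,d=env.grab_frame("wrist")
np.savez("pics/w7.npz",p=p,d=d,view=c["view"]);cv2.imwrite("pics/w7.png",p[:,:,::-1])
go([.545,.275,.32],YAW+np.pi/2)
```

```text
t 14.8 shift [-0.0008  0.0002 -0.0189] roll -0.0011 yawnow -77.36 F [ 0.  -0.6 -0.1] w 0.0882
F caddy x,y,z 0.1 0.5 -0.1
TCP caddy mm -18.7 -265.1 301.1 tilt [ 0.0086  0.0072 -0.9999]
```

View pics/w7.png

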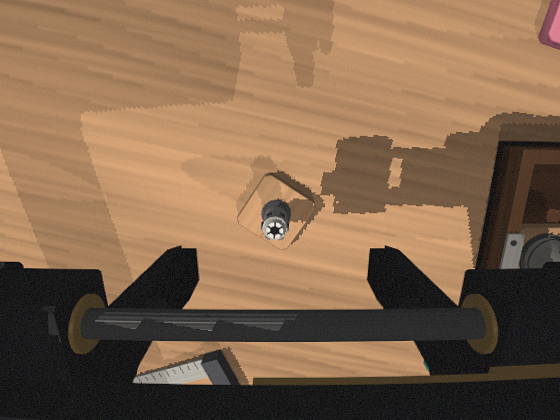

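The smallest is at (275,215), hole (274,230), with its carrier's corners near (270,173), (238,213), (283,247), (322,205). I lower for a second view.

>>> jog_arm(steps=[[[-0.01, 0.005, 0.02], 0], [[-0.02, 0.01, 0.035], 0], [[-0.02, 0.01, 0.045], 0], [[-0.02, 0.01, 0.045], 0], [[-0.02, 0.01, 0.045], 0]])

```text
time: 15.22
position: [0.5325, 0.2913, 0.2563]
tcp_rot: [-0.005, 0.78, -0.625, 0.001]
ft_force: [0.3, 1.0, 0.4]
gripper_width: 0.0879
```

Run:
```python
from h import *
c=env.get_calibration("wrist");p,d=env.grab_frame("wrist")
np.savez("pics/w8.npz",p=p,d=d,view=c["view"]);crop(p,150,90,420,300,2.9,"pics/w8.png")
a=np.load("pics/w7.npz");b=dict(p=p,view=c["view"],d=d)
import math
for z in(a,b):
    C=cloud(c,z["view"],z["d"])
    near=(np.hypot(C[...,0]-.54,C[...,1]-.277)<.05)
    m=near&(C[...,2]>.009)&(C[...,2]<.018);P=C[m]
    r=cv2.minAreaRect((P[:,:2]*1e3).astype(np.float32));print("n",m.sum(),r,"ztop",np.median(P[:,2]))
    e=cv2.erode(m.astype(np.uint8),np.ones((2,2)))
    t=near&(C[...,2]>.05);print("top",C[t].mean(0),t.sum())
    v,u=np.nonzero(t);print("top px",u.mean(),v.mean())
```

```text
n 2739 ((533.9407958984375, 280.3510437011719), (54.84855651855469, 54.813262939453125), 68.9736099243164) ztop 0.014146035231506773
top [0.56336469 0.28449496 0.21769513] 32671
top px 265.3406997031006 360.68446022466406
n 3787 ((533.8005981445312, 280.4228210449219), (54.688026428222656, 55.005306243896484), 69.03326416015625) ztop 0.014156007471894166
top [0.5578142  0.2730874  0.17314371] 40497
top px 376.84035854507744 354.19759488357164
```

View pics/w8.png

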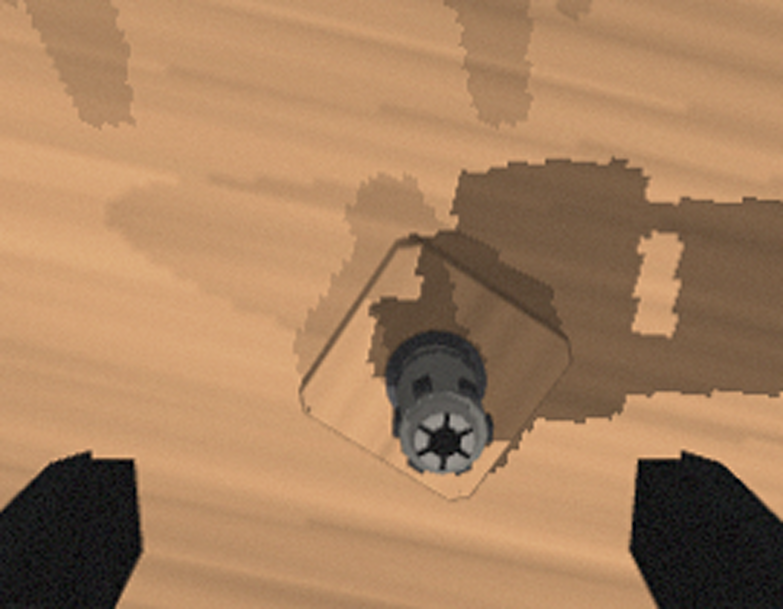

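Run:
```python
from h import *
c=env.get_calibration("wrist")
a=np.load("pics/w7.npz");b=np.load("pics/w8.npz")
A=hole(a["p"],274,231,6);B=hole(b["p"],303,242,7);print(A,B)
T=tri(ray(c,a["view"],[A[0]]),ray(c,b["view"],[B[0]]));print(T)
s=env.get_state();q=s["tcp_rot"];zt=Ro.from_quat([q[1],q[2],q[3],q[0]]).as_matrix()[:,2]
g=np.array([.5339,.2804,.0425]);
go(g-.147*zt,np.radians(-66.0))
print(s["q"].round(2))
```

```text
(array([274.42857143, 230.375     ]), np.int32(56)) (array([302.82882883, 241.83783784]), np.int32(111))
[[5.32878744e-01 2.79977358e-01 5.45635182e-02 2.64909521e-04]]
t 15.27 shift [0.0121 0.0035 0.0673] roll -0.1992 yawnow -77.42 F [ 0.4 -0.1  0.5] w 0.0884
F caddy x,y,z -0.3 0.2 0.5
TCP caddy mm -9.7 -284.5 256.8 tilt [ 0.0098  0.0075 -0.9999]
[0.31 0.61 1.35 0.   1.17 1.65]
```

>>> jog_arm(steps=[[[0.006, 0.002, 0.01], -0.1], [[0.012, 0.004, 0.02], -0.199], [[0.012, 0.004, 0.035], -0.199], [[0.012, 0.004, 0.05], -0.199], [[0.012, 0.004, 0.062], -0.199], [[0.012, 0.004, 0.0673], -0.199], [[0.012, 0.004, 0.0673], -0.199], [[0.012, 0.004, 0.0673], -0.199]])

```text
time: 15.93
position: [0.5324, 0.2791, 0.1903]
tcp_rot: [-0.006, 0.838, -0.545, 0.003]
ft_force: [-0.1, -0.5, 0.6]
gripper_width: 0.0881
```

>>> jog_arm(steps=[[[0, 0, 0], 0], [[0, 0, 0], 0], [[0, 0, 0], 0], [[0, 0, 0], 0], [[0, 0, 0], 0], [[0, 0, 0], 0], [[0, 0, 0], 0], [[0, 0, 0], 0], [[0, 0, 0], 0], [[0, 0, 0], 0], [[0, 0, 0], 0], [[0, 0, 0], 0], [[0, 0, 0], 0], [[0, 0, 0], 0]], fingers=255, grip_force=25)

```text
time: 17.1
position: [0.5324, 0.2791, 0.1903]
tcp_rot: [-0.006, 0.838, -0.545, 0.003]
ft_force: [0.6, -0.1, 0.0]
gripper_width: 0.0194
```

Run:
```python
from h import *
go([.5339,.2804,.3],np.radians(-66.0))
c=env.get_calibration("wrist");p,d=env.grab_frame("wrist")
crop(p,150,90,420,300,2.9,"pics/w9.png")
```

```text
t 17.1 shift [-0.0008 -0.0033 -0.1097] roll -0.0006 yawnow -66.03 F [ 0.6 -0.1  0. ] w 0.0194
F caddy x,y,z -0.6 0.2 0.0
TCP caddy mm -6.9 -272.6 190.3 tilt [ 0.0111  0.0077 -0.9999]
```

View pics/w9.png

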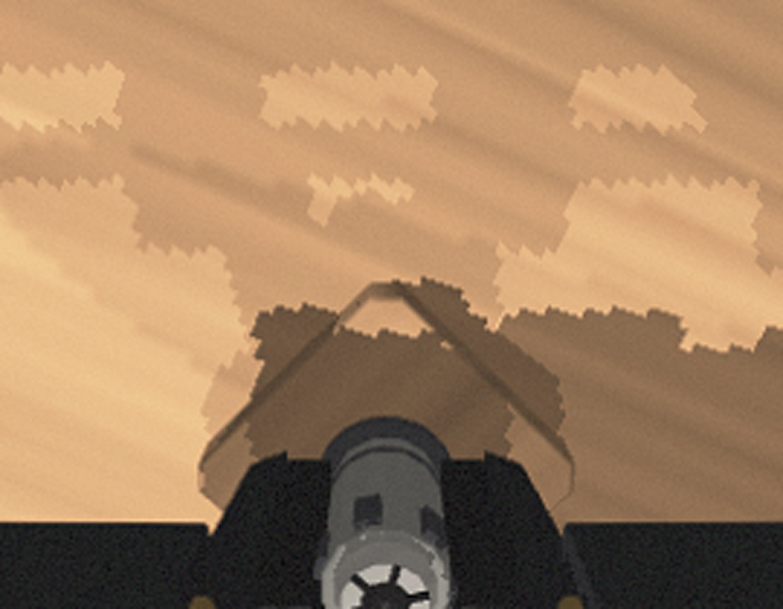

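>>> jog_arm(steps=[[[0, 0, -0.004], 0], [[0, 0, -0.01], 0], [[0, 0, -0.02], 0], [[0, 0, -0.04], 0], [[0, 0, -0.065], 0], [[0, 0, -0.085], 0], [[0, 0, -0.09], 0], [[0, 0, -0.09], 0]])

```text
time: 17.82
position: [0.5314, 0.2784, 0.2821]
tcp_rot: [-0.008, 0.839, -0.545, 0.004]
ft_force: [-0.1, -0.0, -1.8]
gripper_width: 0.0191
```

Run:
```python
from h import *
go([.5339,.2804,.3],np.radians(-66.0))
c=env.get_calibration("wrist")
for f in("w6","w4"):
    z=np.load(f"pics/{f}.npz");C=cloud(c,z["view"],z["d"])
    X=((C[...,:2]-CEN)@EX)*1e3;Y=((C[...,:2]-CEN)@EY)*1e3;Z=C[...,2]*1e3
    t=(Z>20)&(Z<27.5)
    def st(m,V,q): return np.percentile(V[m],q).round(1) if m.sum()>5 else None
    for y0 in(-45,-35,-25,-15):
        r=t&(abs(Y-y0)<3)
        print(f,"y",y0,"wall -x inner",st(r&(X<-45)&(X>-75),X,99),"largest edge",st(r&(X>-10)&(X<20),X,1))
    for x0 in(-45,-35,-25,-15):
        r=t&(abs(X-x0)<3)
        print(f,"x",x0,"wall -y inner",st(r&(Y<-45)&(Y>-75),Y,99),"second edge",st(r&(Y>-10)&(Y<20),Y,1))
    m=(Z>22)&(Z<26);print("wallz",np.median(Z[(Z>15)&(Z<32)&(X<-58)&(X>-66)&(abs(Y+28)<20)]),"floor z",np.median(Z[(abs(X+28)<15)&(abs(Y+28)<15)]) )
# hole positions of second/third now from w4/w6 
b=np.load("pics/w6.npz")
for n,(u,v) in dict(second=(281,211),third=(279,276),largest=(214,275)).items():
    h,a=hole(b["p"],u,v);P=onplane(c,b["view"],[h],.066)[0][:2]-CEN;print(n,(P@EX*1e3).round(1),(P@EY*1e3).round(1),a)
```

```text
t 17.82 shift [-0.0008 -0.0034 -0.0178] roll -0.0005 yawnow -66.03 F [-0.1 -0.  -1.8] w 0.0191
F caddy x,y,z 0.1 -0.0 -1.8
TCP caddy mm -5.8 -272.1 282.1 tilt [ 0.0146  0.0088 -0.9999]
w6 y -45 wall -x inner -56.0 largest edge 1.1
w6 y -35 wall -x inner -56.7 largest edge 0.9
w6 y -25 wall -x inner -56.6 largest edge 1.0
w6 y -15 wall -x inner -56.7 largest edge 1.0
w6 x -45 wall -y inner -55.4 second edge 2.5
w6 x -35 wall -y inner -55.4 second edge 2.3
w6 x -25 wall -y inner -55.2 second edge 2.0
w6 x -15 wall -y inner -55.3 second edge 2.7
wallz 26.317333052952648 floor z 204.3631565894448
w4 y -45 wall -x inner -45.4 largest edge -9.5
w4 y -35 wall -x inner -46.4 largest edge -9.9
w4 y -25 wall -x inner -53.6 largest edge -9.7
w4 y -15 wall -x inner -50.3 largest edge -9.9
w4 x -45 wall -y inner -45.7 second edge -9.6
w4 x -35 wall -y inner -45.6 second edge -9.4
w4 x -25 wall -y inner -45.5 second edge -9.5
w4 x -15 wall -y inner -45.5 second edge -9.5
wallz 26.15327092437723 floor z 61.92368567848302
second -28.2 29.4 85
third 29.3 28.1 110
largest 29.0 -27.9 162
```

Lifted: 1.8 N weight, 19 mm grip. Wall and carrier edges measured twice agree: the open place spans caddy x −56.7..1.0, y −55.4..2.4, so its centre is (−27.8, −26.5).

Run:
```python
from h import *
g=cad(-27.8,-26.5);print(g)
go([g[0]-.147*.0146,g[1]-.147*.0088,.282],np.radians(-32.3))
```

```text
[0.60689394 0.04366339]
t 17.82 shift [ 0.2455  0.0289 -0.0009] roll -0.5887 yawnow -66.03 F [-0.1 -0.  -1.8] w 0.0191
F caddy x,y,z 0.1 -0.0 -1.8
TCP caddy mm -5.8 -272.1 282.1 tilt [ 0.0146  0.0088 -0.9999]
```

>>> jog_arm(steps=[[[0.005, 0, 0], -0.03], [[0.02, 0.002, 0], -0.08], [[0.04, 0.004, 0], -0.13], [[0.065, 0.007, 0], -0.18], [[0.09, 0.01, 0], -0.24], [[0.115, 0.013, 0], -0.3], [[0.14, 0.016, 0], -0.36], [[0.165, 0.019, 0], -0.42], [[0.19, 0.022, 0], -0.47], [[0.21, 0.025, 0], -0.52], [[0.225, 0.027, 0], -0.56], [[0.235, 0.028, -0.001], -0.58], [[0.242, 0.0289, -0.001], -0.5887], [[0.2455, 0.0289, -0.001], -0.5887], [[0.2455, 0.0289, -0.001], -0.5887], [[0.2455, 0.0289, -0.001], -0.5887]])

```text
time: 19.15
position: [0.6046, 0.0428, 0.2817]
tcp_rot: [-0.006, 0.96, -0.278, 0.005]
ft_force: [-0.3, 0.8, -2.2]
gripper_width: 0.0189
```

Run:
```python
from h import *
c=env.get_calibration("wrist");p,d=env.grab_frame("wrist")
np.savez("pics/w10.npz",p=p,d=d,view=c["view"]);cv2.imwrite("pics/w10.png",p[:,:,::-1])
go([.6048,.0424,.23],np.radians(-32.3))
```

```text
t 19.2 shift [0.0002 0.0011 0.0518] roll 0.0002 yawnow -32.29 F [-0.9  0.4 -1.1] w 0.0191
F caddy x,y,z 0.8 -0.6 -1.1
TCP caddy mm -25.3 -26.4 281.8 tilt [ 0.0139  0.009  -0.9999]
```

View pics/w10.png

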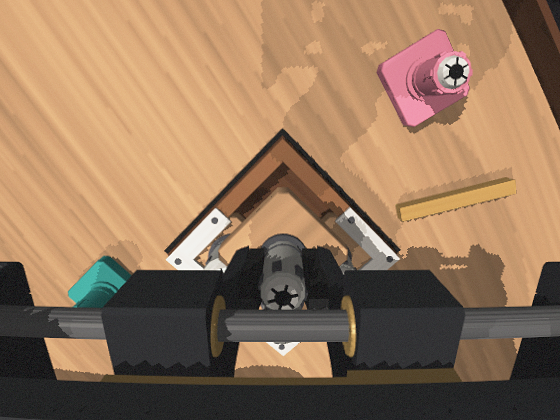

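The carrier is over the open corner, its near corner at (285,190) below the caddy corner (283,130). I check its pose from depth before lowering.

```bash
cat >> h.py <<'E'
def carrier(C,zlo,zhi):
    X=((C[...,:2]-CEN)@EX)*1e3;Y=((C[...,:2]-CEN)@EY)*1e3;Z=C[...,2]*1e3
    m=(Z>zlo)&(Z<zhi)&(abs(X+28)<45)&(abs(Y+28)<45)
    out=[]
    for U,V in((X,Y),(Y,X)):
        pts=[]
        for v in np.arange(-46,-20,2):
            r=m&(abs(V-v)<1.2)&(U<-35)
            if r.sum()>3: pts.append((v,np.percentile(U[r],2)))
        pts=np.array(pts);f=np.polyfit(*pts.T,1) if len(pts)>3 else None
        out.append((np.median(pts[:,1]).round(2),np.degrees(np.arctan(f[0])).round(2),pts[:,1].round(1)))
    mm=m&(X<-20)&(Y<-20)&(np.hypot(X+28,Y+28)>14)
    A=np.c_[X[mm],Y[mm],np.ones(mm.sum())];pl=np.linalg.lstsq(A,Z[mm],rcond=None)[0]
    return out,pl.round(4),np.median(Z[mm])
E
python3 - <<'E'
from h import *
c=env.get_calibration("wrist");z=np.load("pics/w10.npz")
for o in carrier(cloud(c,z["view"],z["d"]),98,114): print(o)
E
```

```text
[(np.float64(-54.53), np.float64(-0.07), array([-54.5, -54.5, -54.5, -54.6, -54.6, -54.5, -54.5, -54.5, -54.6,
       -54.5, -54.5, -54.6, -54.5])), (np.float64(-55.14), np.float64(0.14), array([-55.2, -55.2, -55.1, -55.2, -55.2, -55. , -55.1, -55.1, -55.1,
       -55.1, -55.1, -55.1, -55.1]))]
[2.670000e-02 3.670000e-02 1.078441e+02]
105.49573957337238
```

Run:
```python
from h import *
c=env.get_calibration("wrist");z=np.load("pics/w10.npz")
C=cloud(c,z["view"],z["d"])
X=((C[...,:2]-CEN)@EX)*1e3;Y=((C[...,:2]-CEN)@EY)*1e3;Z=C[...,2]*1e3
for x,y in((-50,-50),(-50,-40),(-50,-30),(-50,-20),(-50,-10),(-40,-50),(-30,-50),(-20,-50),(-10,-50),(-40,-40)):
    m=(abs(X-x)<2)&(abs(Y-y)<2)&(Z>95)&(Z<125);print(x,y,m.sum(),np.median(Z[m]) if m.sum() else None)
```

```text
-50 -50 57 105.688808132533
-50 -40 54 105.61878264938895
-50 -30 58 105.68355287355176
-50 -20 90 106.53714925666947
-50 -10 50 105.83021836314123
-40 -50 56 105.59473925607281
-30 -50 52 105.49891971018204
-20 -50 107 116.91890382970347
-10 -50 48 105.39735340479989
-40 -40 55 105.56908210355795
```

Run:
```python
from h import *
go([*cad(-25.8,-25.0),.222],np.radians(-32.3))
```

```text
t 19.2 shift [0.0009 0.0015 0.0598] roll 0.0002 yawnow -32.29 F [-0.9  0.4 -1.1] w 0.0191
F caddy x,y,z 0.8 -0.6 -1.1
TCP caddy mm -25.3 -26.4 281.8 tilt [ 0.0139  0.009  -0.9999]
```

>>> jog_arm(steps=[[[0.0009, 0.0015, 0.005], 0], [[0.0009, 0.0015, 0.018], 0], [[0.0009, 0.0015, 0.034], 0], [[0.0009, 0.0015, 0.048], 0], [[0.0009, 0.0015, 0.057], 0], [[0.0009, 0.0015, 0.0598], 0], [[0.0009, 0.0015, 0.0598], 0], [[0.0009, 0.0015, 0.0598], 0]])

```text
time: 19.87
position: [0.6055, 0.0419, 0.2225]
tcp_rot: [-0.006, 0.961, -0.278, 0.006]
ft_force: [0.4, -0.2, -1.1]
gripper_width: 0.0193
```

Run:
```python
from h import *
c=env.get_calibration("wrist");p,d=env.grab_frame("wrist")
np.savez("pics/w11.npz",p=p,d=d,view=c["view"]);crop(p,150,120,420,320,2.9,"pics/w11.png")
for o in carrier(cloud(c,c["view"],d),42,50): print(o)
go([*cad(-25.8,-25.0),.205],np.radians(-32.3))
```

```text
[(np.float64(-55.31), np.float64(-0.17), array([-55.3, -55.4, -55.2, -55.3, -55.1, -55.2, -55.4, -55.4, -55.1,
       -55.4, -55.3, -55.4, -55.3])), (np.float64(-53.97), np.float64(-0.06), array([-54. , -54. , -53.9, -53.9, -54. , -54. , -53.7, -53.8, -54. ,
       -54. , -54. , -53.9, -54. ]))]
[5.1000e-03 1.8200e-02 4.7217e+01]
46.35706241348231
t 19.92 shift [-0.0003  0.0005  0.0178] roll 0.0003 yawnow -32.28 F [ 0.1 -0.1 -1. ] w 0.0192
F caddy x,y,z -0.1 0.1 -1.0
TCP caddy mm -26.0 -25.1 222.8 tilt [ 0.0152  0.0089 -0.9998]
```

View pics/w11.png

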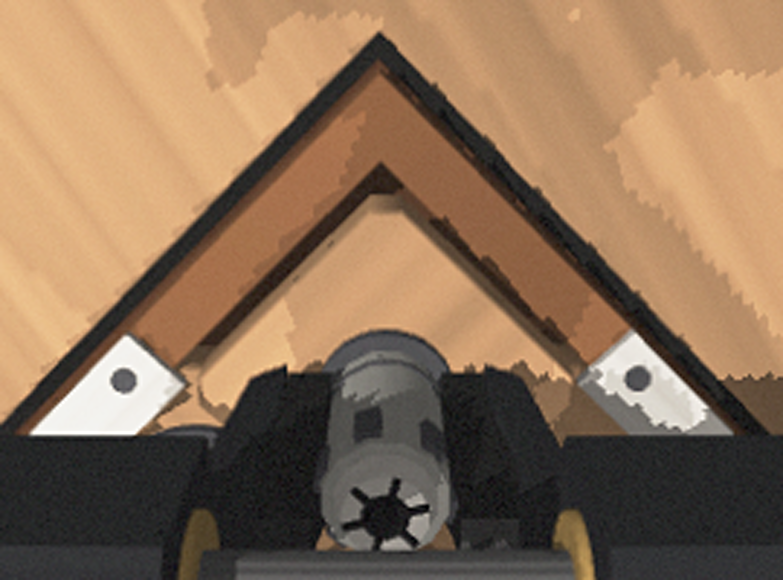

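Aligned within 0.2°, with gaps of about 1.4 and 1.4 mm to the walls. I lower to just above the floor, then feel.

>>> jog_arm(steps=[[[0, 0.0004, 0.004], 0], [[-0.0001, 0.0006, 0.009], 0], [[-0.0002, 0.0007, 0.014], 0], [[-0.0002, 0.0007, 0.018], 0], [[-0.0002, 0.0007, 0.0205], 0], [[-0.0002, 0.0007, 0.0205], 0], [[-0.0002, 0.0007, 0.0205], 0]])

```text
time: 20.5
position: [0.6053, 0.0415, 0.2021]
tcp_rot: [-0.006, 0.961, -0.278, 0.006]
ft_force: [-0.9, 0.7, -2.1]
gripper_width: 0.0193
```

Run:
```python
from h import *
go([*cad(-25.8,-25.0),.2],np.radians(-32.3))
```

```text
t 20.5 shift [-0.0002 -0.0001  0.0021] roll 0.0003 yawnow -32.28 F [-0.9  0.7 -2.1] w 0.0193
F caddy x,y,z 0.7 -0.8 -2.1
TCP caddy mm -25.8 -24.8 202.1 tilt [ 0.015   0.0089 -0.9998]
```

>>> jog_arm(steps=[[[0, 0, 0.0006], 0], [[0, 0, 0.0012], 0], [[0, 0, 0.0018], 0], [[0, 0, 0.0022], 0], [[0, 0, 0.0022], 0]])

```text
time: 20.92
position: [0.6055, 0.0415, 0.2004]
tcp_rot: [-0.006, 0.961, -0.278, 0.006]
ft_force: [1.3, 0.2, 2.7]
gripper_width: 0.0194
```

Run:
```python
from h import *
go([*cad(-25.8,-25.0),.2],np.radians(-32.3))
```

```text
t 20.92 shift [-0.0003 -0.0001  0.0004] roll 0.0003 yawnow -32.28 F [1.3 0.2 2.7] w 0.0194
F caddy x,y,z -1.3 0.1 2.7
TCP caddy mm -25.9 -24.7 200.4 tilt [ 0.0159  0.0088 -0.9998]
```

>>> jog_arm(steps=[[[0, 0, 0.0005], 0], [[0, 0, 0.0006], 0], [[0, 0, 0.0006], 0]])

```text
time: 21.17
position: [0.6055, 0.0415, 0.2002]
tcp_rot: [-0.006, 0.961, -0.278, 0.007]
ft_force: [-0.3, -0.8, 5.4]
gripper_width: 0.0194
```

>>> jog_arm(steps=[[[0, 0, 0], 0], [[0, 0, 0], 0], [[0, 0, 0], 0], [[0, 0, 0], 0], [[0, 0, 0], 0], [[0, 0, 0], 0]], fingers=110)

```text
time: 21.67
position: [0.6055, 0.0415, 0.2001]
tcp_rot: [-0.006, 0.961, -0.278, 0.007]
ft_force: [0.1, 0.3, 0.3]
gripper_width: 0.0502
```

>>> jog_arm(steps=[[[0, 0, -0.005], 0], [[0, 0, -0.02], 0], [[0, 0, -0.045], 0], [[0, 0, -0.075], 0], [[0, 0, -0.105], 0], [[0, 0, -0.125], 0], [[0, 0, -0.13], 0], [[0, 0, -0.13], 0]])

```text
time: 22.33
position: [0.6033, 0.0405, 0.3314]
tcp_rot: [-0.007, 0.961, -0.278, 0.008]
ft_force: [-0.5, 0.6, 0.1]
gripper_width: 0.05
```

Run:
```python
from h import *
c=env.get_calibration("wrist");p,d=env.grab_frame("wrist")
np.savez("pics/w12.npz",p=p,d=d,view=c["view"]);cv2.imwrite("pics/w12.png",p[:,:,::-1])
C=cloud(c,c["view"],d)
for o in carrier(C,20,25.4): print(o)
p,d=env.grab_frame("scene");cv2.imwrite("pics/scene12.png",p[:,:,::-1])
go([.55,0,.4])
```

```text
[(np.float64(-65.99), np.float64(13.45), array([-67.9, -68.1, -67.2, -65.1, -67.2, -64.6, -68.2, -65.2, -56.3,
       -64.3, -66.6, -66. , -59.4])), (np.float64(-64.99), np.float64(-0.94), array([-65.9, -66.1, -63.5, -59.4, -65. , -60.1, -65.4, -54.3, -65.1,
       -58.6, -64.6, -65.2, -68.3]))]
[-9.60000e-03 -1.16000e-02  2.32197e+01]
24.190065340053135
t 22.43 shift [-0.0228  0.0615 -0.0723] roll 0 yawnow -32.28 F [ 0.2 -0.   0.5] w 0.0502
F caddy x,y,z -0.2 0.1 0.5
TCP caddy mm -23.4 -24.2 328.8 tilt [ 0.0141  0.0089 -0.9999]
```

View pics/w12.png

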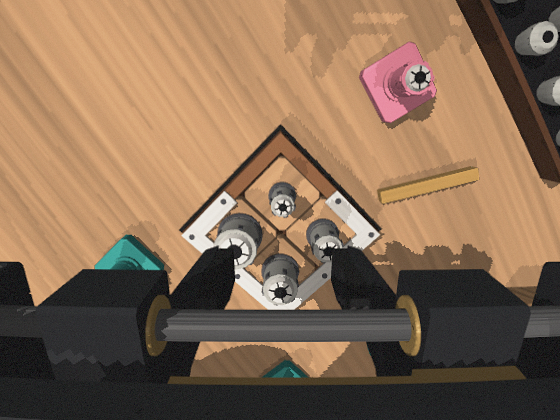

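View pics/scene12.png

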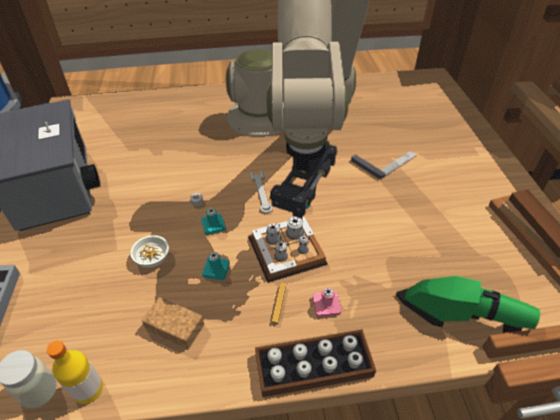

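Run:
```python
from h import *
c=env.get_calibration("wrist");z=np.load("pics/w12.npz")
C=cloud(c,z["view"],z["d"])
X=((C[...,:2]-CEN)@EX)*1e3;Y=((C[...,:2]-CEN)@EY)*1e3;Z=C[...,2]*1e3
for n,x,y in(("small",-45,-45),("small",-47,-25),("small",-25,-47),("small",-10,-38),("small",-38,-8),("largest",8,-46),("second",-48,12),("second",-8,12),("third",8,8),("third",8,48)):
    m=(abs(X-x)<3)&(abs(Y-y)<3);print(n,x,y,m.sum(),np.median(Z[m]).round(1) if m.sum() else None)
for n,(u,v) in dict(small=(282,207),second=(328,251),third=(280,293),largest=(236,251)).items():
    h,a=hole(z["p"],u,v);P=onplane(c,z["view"],[h],.066)[0][:2]-CEN;print(n,h.round(1),(P@EX*1e3).round(1),(P@EY*1e3).round(1),a)
crop(z["p"],170,110,400,320,3.3,"pics/w12c.png")
```

```text
small -45 -45 240 244.9
small -47 -25 235 256.9
small -25 -47 225 256.6
small -10 -38 38 24.0
small -38 -8 40 24.3
largest 8 -46 38 24.2
second -48 12 37 24.0
second -8 12 33 23.9
third 8 8 40 23.9
third 8 48 35 24.0
small [282.5 207. ] -28.2 -26.1 46
second [331.1 252.9] -28.7 32.3 148
third [280.4 292.4] 29.0 28.6 107
largest [233.2 252.5] 30.0 -27.4 186
```

View pics/w12c.png

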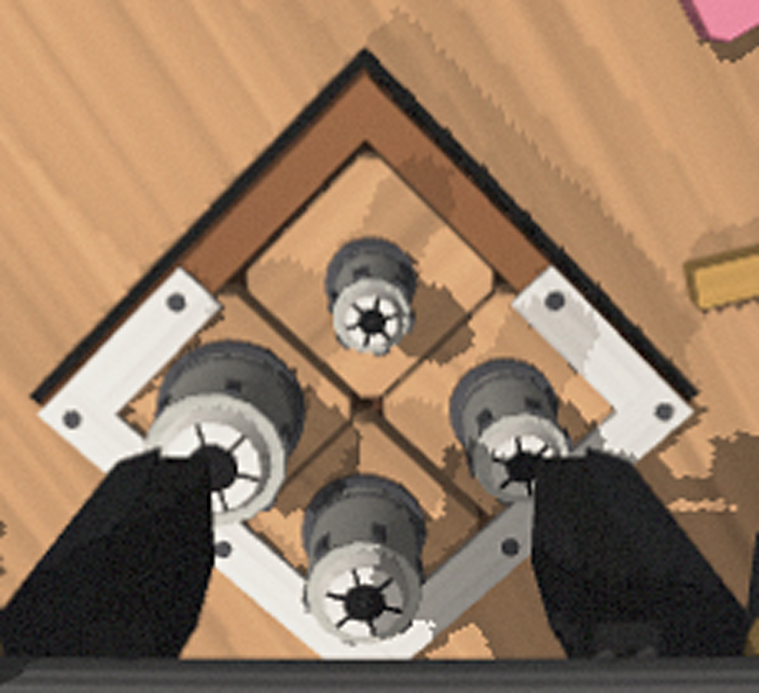

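Run:
```python
from h import *
c=env.get_calibration("wrist")
for f in("w4","w6","w12"):
    z=np.load(f"pics/{f}.npz");C=cloud(c,z["view"],z["d"])
    X=((C[...,:2]-CEN)@EX)*1e3;Y=((C[...,:2]-CEN)@EY)*1e3;Z=C[...,2]*1e3
    h=(Z>22)&(Z<25.5)
    # gaps: list missing-top X along y strips, Y along x strips
    for nm,U,V,vals in(("third x-edge",X,Y,(12,42,48)),("second y-edge",Y,X,(-48,-44,-10))):
        for v in vals:
            r=(abs(V-v)<2.5)&(abs(U)<10)
            top=np.sort(U[r&h]); low=np.sort(U[r&(Z<20)])
            print(f,nm,v,"low:",low[[0,-1]].round(1) if len(low) else None,"top>:",top[top>(low.mean() if len(low) else 0)][:2].round(1))
```

```text
w4 third x-edge 12 low: [-9.9  0.5] top>: [2.6 2.6]
w4 third x-edge 42 low: [-9.5  0.5] top>: [2.6 2.6]
w4 third x-edge 48 low: [-9.9  0.3] top>: [2.4 2.5]
w4 second y-edge -48 low: [ 2.8 10. ] top>: []
w4 second y-edge -44 low: [ 2.2 10. ] top>: []
w4 second y-edge -10 low: [2.1 9.9] top>: []
w6 third x-edge 12 low: [1.4 2. ] top>: [1.7 1.7]
w6 third x-edge 42 low: [1.1 2. ] top>: [1.6 1.6]
w6 third x-edge 48 low: [1.4 1.9] top>: [1.8 1.8]
w6 second y-edge -48 low: [-9.9  0.5] top>: [2.6 2.6]
w6 second y-edge -44 low: [-9.3  0.3] top>: [2.5 2.5]
w6 second y-edge -10 low: [-9.6  0.5] top>: [2.5 2.6]
w12 third x-edge 12 low: [1.6 2.1] top>: [2.4 2.4]
w12 third x-edge 42 low: [1.6 2.3] top>: [1.9 2.1]
w12 third x-edge 48 low: [1.6 2. ] top>: [1.9 2. ]
w12 second y-edge -48 low: [1.6 1.9] top>: [1.8 2.1]
w12 second y-edge -44 low: [1.8 1.8] top>: [1.8 2. ]
w12 second y-edge -10 low: None top>: [0.  0.2]
```

Run:
```python
from h import *
print(env.finish_job(), env.get_state()["time"])
```

```text
the job is handed in; nothing more can be done
the job is handed in; nothing more can be done
```

The four collets now run smallest to largest clockwise from the open corner, and the job was handed in at about 22.5 s of robot time.

- **Third:** slid along the floor in +x and pressed on the wall to about 10 N. I backed off, felt a slight drag away from the wall, pressed again to about 7 N, and let go while still touching.
- **Second:** slid in +y and pressed on the wall to about 12 N, of which roughly 2 N was floor friction.
- **Smallest:** lowered in upright with about 1.4 mm to the walls and about 1.9 mm to its neighbours. It was seated with about 5 N and let go on the floor.

**Last checks:**
- Every carrier top I could read, the smallest's included, stands 24 mm above the bench, so all are fully down.
- The third's and second's inner edges are where they should be if home against their walls, to about 0.5–1 mm. The second's edge read 2.5 mm in one view and about 1.9 mm in the last, against 2.6 mm expected. I put that down to pixel noise, not movement.
- In the last view the fingers partly hid the largest and second collet holes, so those two axis readings were unreliable.
- The tool picked up a tilt of about 1° from the presses. The carrier still measured level to about 0.3° before I lowered it.
- The dish, square, spanner, nut and bar looked unmoved in the final scene picture; I did not measure them.

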